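# Stow the cleaner carton in the third gap of the laundry rack

### The arm

A 6-joint arm with a two-finger parallel gripper is mounted at the origin on the work surface. World frame = base frame: x ahead of the robot, y to its left, z up, the work surface at z = 0. Lengths are in m, angles in rad, forces in N, time in s.
With the tool pointing down it reaches from about 0.3 to 0.775 m from the base axis. Payload 14.6 kg.
Tool frame: the origin (TCP) lies at the very end of the fingers, on their centre line; the grasp point (between the pads) lies 19 mm behind it; x points along the fingers, y is the direction in which the jaws open and shut, and the axes are right-handed (so a half turn about x gives the same grasp; the last joint's range is limited). The gripper opens to 94 mm and grips with 3 to 60 N. Pads are 16 mm wide; open, the fingers measure 119 mm over their backs; the gripper's body (75 mm by 177 mm) begins 78 mm behind the grasp point.
Start: joints at [-1.26, 0.3, 1.521, -0, 1.321, -0.067], TCP at [0.203, -0.511, 0.205] pointing down, gripper open.
Joint ranges: [-3.03, 3.03], [-0.79, 2.21], [0.23, 2.52], [-1.04, 4.18], [0, 3.07], [-2.55, 2.55]. Speed limits (rad/s): [2.22, 2.22, 2.57, 3.14, 3.14, 3.14].

### API

Orientations are given as [roll, pitch, yaw] about the fixed x, y, z axes, in that order (R = Rz(yaw) Ry(pitch) Rx(roll)).
In Python, from station import ctrl, viewer, hand_in gives the robot as it stands. The module is installed in compiled form; this text tells all that it offers.
- The arm moves only by the tool play_rows, never from a script. Its argument "deltas" is a list that holds one entry, the list of rows, each a list of 7 numbers: the shift along the tool's x, y, z in mm, then the turn, a rotation vector about the tool's x, y, z in rad, then the finger opening in mm, from 0 to 94. In form: [[[dx, dy, dz, ax, ay, az, gripper], ...]]. A call has 1 to 10 rows; each row shifts and turns the commanded pose from where the row before left it, along the tool's axes as they then stand; what a row does not reach is not made up. A row lasts 1/10 s, in which the tool goes at most 50 mm and 8.59 degrees, less where a joint would pass 70% of its speed; a pose out of reach is approached as far as the arm can. A call with a gripper value outside its range is refused whole. The fingers move at their own pace and stop on an object; "grip_force" is the grip in N (left out, the last holds). Time passes only in rows, so rows that do not move let the fingers close. It gives the time, the measured TCP pose, the force and the opening at its end, in the units of the state.
- ctrl.get_obs(): the state, without advancing time (a new reading comes with each control period).
- viewer.camera(name): name is "scene" or "top" or "wrist"; returns a dict with "img" (480x640x3 uint8, red, green, blue), "fx", "fy", "cx", "cy" (pixels), "rvec" (rotation vector, rad) and "tvec" (3), from world to camera coordinates, as OpenCV has them. Camera axes: x right, y down, z forward; pixel columns grow to the right and rows downward; lengths in m; the calibration is good to about 2 mm. The wrist camera is an equidistant fisheye: a pixel r from the principal point sees the ray r / f radians off the axis. A picture is of the moment at which its call begins. There is no depth.
- hand_in(): hands the job in, once; it reports no verdict.
The state is a dict: "time_s": time; "qpos": joint angles; "joint_vel": joint speeds; "tau": joint torques, N m; "ee_pos": TCP position; "eef_rot": TCP orientation; "force": force on the tool from outside, world axes, zero at the start; "moment": the same for the moment, N m; "grip_width": finger opening in m.
Only numpy, scipy, OpenCV 4.12 (cv2) and the standard library are available. Lean on these libraries where they do the work, as an engineer would, in place of code of your own. Each camera call takes 0.05 s, during which the arm holds its last target.

### The job

The cleaner carton goes into the third gap of the wire rack, counted from the end beside the detergent tub, taking every gap into the count whether it is filled or empty. Run a fingertip along the top of the rack's front rail from that end, touching it over the first, the second and then the third gap; then push the carton along the ledge into that third gap until it is fully home against the rack's back bar. Only push it: keep it upright and down on the ledge the whole time, and leave everything else where it stands.

Things in the scene. Friction and masses are not known exactly. Their poses are not given: they have to be found in the camera images.
- rack: Fixed stainless wire rack, no floor: 7 hoops of 5 mm wire at y = 144, 96, 48, 0, -48, -96, -144 mm make 6 gaps (43 mm clear) at y = 120, 72, 24, -24, -72, -120 mm, open to the robot; things slide in along the ledge under the front rail (70 mm clear). 83 x 294 mm, 78 mm high. Origin on the ledge below the middle of the front rail; x points into the gaps, y to the left. Turned up to 0.2 rad
- back_stop (a point): The stop of the rack: middle of the front face of its low back bar (8 mm thick, along the rack's whole length), 26 mm above the ledge, 71 mm from the rack's origin along the rack's x. A carton pushed fully home rests against this bar.
- carton: Loose brown carton of cleaner tablets, 88 mm long (x), 32 wide (y), 60 high, 0.1 to 0.21 kg, alone on the open ledge in front of the rack, end-on to it within 0.35 rad. Origin: centre of its underside. Slides at 0.5 to 2 N. Fully home its origin is at x = 27 mm in the rack's frame and its near end sticks out 17 mm before the rail's axis, so the fingers stay outside the rack
- tub: Closed white detergent tub with a grey collar and a white flip-top lid, 104 x 104 mm, 114 mm high. Origin at the centre of its underside. It stands beside one end of the rack, about 255 mm from the rack's middle: the gaps are counted from that end (positive y in the rack's frame: the left end; negative: the right end). Not to be moved.
- measuring_cup: Glass measuring cup, 82 mm across the rim, 85 mm high, with a handle on its +y side reaching 68 mm from the centre. Origin at the centre of its underside. It stands beside the other end of the rack. Not to be moved.
- funnel: Grey silicone funnel standing mouth down, 82 mm across, 88 mm high. Origin at the centre of its underside. Not to be moved.
- knob: Chrome turning knob taken off the dryer, 54 mm across, 35 mm high, lying face up. Origin at the centre of its underside. Not to be moved.
- lint_brush: Stainless lint brush, 237 mm long along its y (head to +y, 26 mm wide), 20 mm high, lying behind the rack. Origin on the ledge where head and handle meet, about 120 mm from each end. Not to be moved.
- sachet_box: Small carton 68 x 26 mm, 56 mm high, standing fully inside the second or the fifth gap. Origin at the centre of its underside. Not to be moved.
- soap_case: White plastic soap case 68 x 36 mm, 49 mm high, standing fully inside the second or the fifth gap. Origin at the centre of its underside. Not to be moved.
- rail_a: one sixth of the rack's straight front rail (a round bar 8 mm thick): the 48 mm stretch over one gap. Origin on the bar's axis over the middle of the gap, 74 mm above the ledge, so the top of the bar is at 78 mm. Axes as the rack's. A shut gripper's tips reach one stretch at a time. This is the stretch over gap 1 from the left, 6 from the right.
- rail_b: one sixth of the rack's straight front rail (a round bar 8 mm thick): the 48 mm stretch over one gap. Origin on the bar's axis over the middle of the gap, 74 mm above the ledge, so the top of the bar is at 78 mm. Axes as the rack's. A shut gripper's tips reach one stretch at a time. This is the stretch over gap 2 from the left, 5 from the right.
- rail_c: one sixth of the rack's straight front rail (a round bar 8 mm thick): the 48 mm stretch over one gap. Origin on the bar's axis over the middle of the gap, 74 mm above the ledge, so the top of the bar is at 78 mm. Axes as the rack's. A shut gripper's tips reach one stretch at a time. This is the stretch over gap 3 from the left, 4 from the right.
- rail_d: one sixth of the rack's straight front rail (a round bar 8 mm thick): the 48 mm stretch over one gap. Origin on the bar's axis over the middle of the gap, 74 mm above the ledge, so the top of the bar is at 78 mm. Axes as the rack's. A shut gripper's tips reach one stretch at a time. This is the stretch over gap 4 from the left, 3 from the right.
- rail_e: one sixth of the rack's straight front rail (a round bar 8 mm thick): the 48 mm stretch over one gap. Origin on the bar's axis over the middle of the gap, 74 mm above the ledge, so the top of the bar is at 78 mm. Axes as the rack's. A shut gripper's tips reach one stretch at a time. This is the stretch over gap 5 from the left, 2 from the right.
- rail_f: one sixth of the rack's straight front rail (a round bar 8 mm thick): the 48 mm stretch over one gap. Origin on the bar's axis over the middle of the gap, 74 mm above the ledge, so the top of the bar is at 78 mm. Axes as the rack's. A shut gripper's tips reach one stretch at a time. This is the stretch over gap 6 from the left, 1 from the right.
Mind the look-alikes: they are no part of the job. Leave any red or turquoise look-alike of the carton alone.

How it is judged:
On the way, in this order (a step that is already met when the one before it is completed fails the run):
1. a fingertip touches the front rail over the first gap from the tub end (((y of tub in the frame of rack above 0 m and contact force between the fingers and rail_a above 0.3 N) or (y of tub in the frame of rack below 0 m and contact force between the fingers and rail_f above 0.3 N))), for 0.05 s.
2. then over the second gap (((y of tub in the frame of rack above 0 m and contact force between the fingers and rail_b above 0.3 N) or (y of tub in the frame of rack below 0 m and contact force between the fingers and rail_e above 0.3 N))), for 0.05 s.
3. then over the third gap (((y of tub in the frame of rack above 0 m and contact force between the fingers and rail_c above 0.3 N) or (y of tub in the frame of rack below 0 m and contact force between the fingers and rail_d above 0.3 N))), for 0.05 s.
4. then the carton is pushed fully home into the third gap (x of carton in the frame of rack above 0.021 m and ((y of tub in the frame of rack above 0 m and y of carton in the frame of rack between 0.015 and 0.033 m) or (y of tub in the frame of rack below 0 m and y of carton in the frame of rack between -0.033 and -0.015 m)) and angle between the x axis of carton and the x axis of rack, either way round below 0.16 rad and angle between carton's own z axis and vertical below 0.1 rad and height (world z) of carton below 0.005 m), for 0.2 s.
At the end, for the whole second after the job is handed in: The carton stands flat and upright on the ledge, at rest in the third gap from the tub end (whole between that gap's two hoops), its far end within 6 mm of the back bar, let go (all of step 4 and linear speed of carton below 0.01 m/s); the robot touches nothing.
It fails at once if the carton is lifted off the ledge (height (world z) of carton above 0.012 m).
It fails at once if the carton is tipped over (angle between carton's own z axis and vertical above 0.5 rad).
It fails at once if the tub, cup, funnel, knob, brush, sachet box or soap case is moved more than 15 mm from its place (distance of any of tub, measuring_cup, funnel, knob, lint_brush, sachet_box, soap_case from where it was at the start of the episode above 0.015 m).
It also fails if it takes over 67 s, if anything falls off the work surface, if the arm or the gripper's body presses on something with over 40 N, if the wrist force passes 120 N, or if a joint passes its speed limit or range.

## Working session

There is one attempt and no reset: what is moved stays moved. The work goes in short steps, Python scripts to look and compute and a tool call to move; the robot and the scene stay as the last step left them, time stands still between calls to the robot, and variables do not carry over. Pictures are saved under pics/ and viewed, and the job is handed in when it is done.

Besides the shell and the picture viewer there is one more tool, called after "Emit:" as name([rows], argument=value, ...), one row to a line, values as JSON. play_rows: Moves the arm, as the interface text tells. Its arguments: {"type":"object","properties":{"deltas":{"type":"array","items":{"type":"array","items":{"type":"array","items":{"type":"number"}}}},"grip_force":{"type":"number"}},"required":["deltas"]}

```bash
mkdir -p pics; python3 - <<'E'
from station import ctrl, viewer
import cv2,pickle
o=ctrl.get_obs(); print(o['time_s'],o['ee_pos'],o['eef_rot'],o['force'],o['grip_width'])
for n in ['scene','top']:
    c=viewer.camera(n); pickle.dump(c,open(n+'.pkl','wb'))
    cv2.imwrite(f'pics/{n}0.png',c['img'][:,:,::-1]); print(n,c['fx'],c['fy'],c['cx'],c['cy'],c['rvec'],c['tvec'])
E
```

```text
0.0 [ 0.20277162 -0.51096618  0.20489207] [-1.61063066  1.56965473  1.90871999] [-0.26939582 -0.35475406  0.27330245] 0.09415318312960311
scene 510.44783850286706 510.44783850286706 325.8930749735559 232.71967951673366 [ 1.37479962  2.26395023 -0.82484699] [ 0.25021087 -0.37049384  1.46362479]
top 516.490145344546 516.490145344546 319.1070850469963 235.3893176532869 [ 2.18927045 -2.12209026  0.16237632] [-0.00698154  0.62491766  0.93564682]
```

View pics/scene0.png

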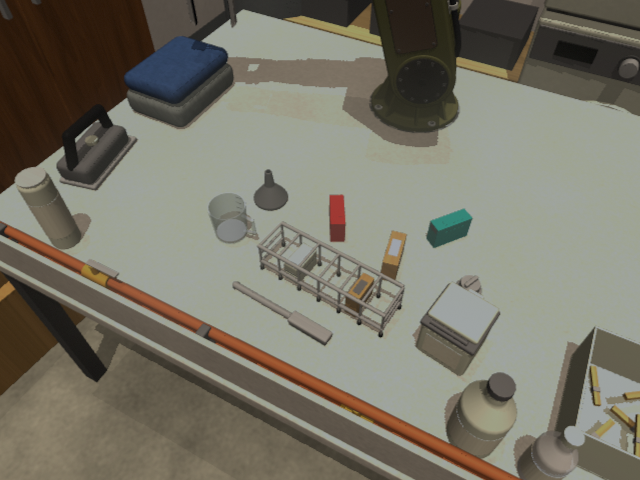

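View pics/top0.png

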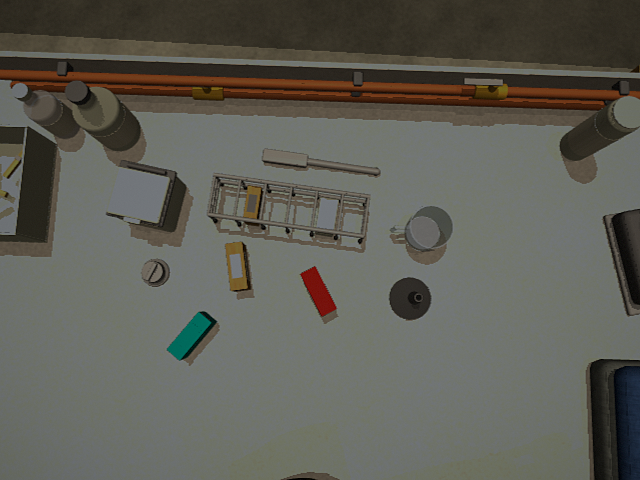

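The tub is at the image-left end of the rack in the top view, around pixel (145,195). The brown carton is at (236,266), and the red and turquoise ones are look-alikes. I'll zoom in to measure.

```bash
cat > h.py <<'E'
import pickle,cv2,numpy as np
def load(n): return pickle.load(open(n+'.pkl','rb'))
def ray(c,uv):
    R=cv2.Rodrigues(np.array(c['rvec'],float))[0]; t=np.array(c['tvec'],float).ravel()
    d=R.T@np.array([(uv[0]-c['cx'])/c['fx'],(uv[1]-c['cy'])/c['fy'],1]); return -R.T@t,d
def onz(c,uv,z):
    o,d=ray(c,uv); return (o+d*(z-o[2])/d[2])
def proj(c,P):
    R=cv2.Rodrigues(np.array(c['rvec'],float))[0]; p=R@np.array(P)+np.array(c['tvec']).ravel()
    return c['fx']*p[0]/p[2]+c['cx'],c['fy']*p[1]/p[2]+c['cy']
E
python3 - <<'E'
from h import *
for n,(x,y,w,h) in {'top':(195,160,190,142),'scene':(240,180,200,150)}.items():
    i=load(n)['img'][y:y+h,x:x+w,::-1]
    i=cv2.convertScaleAbs(i,alpha=1.5)
    cv2.imwrite(f'pics/{n}z.png',cv2.resize(i,None,fx=4,fy=4,interpolation=cv2.INTER_CUBIC))
c=load('top'); print('cam',ray(c,(0,0))[0])
m=cv2.inRange(cv2.cvtColor(c['img'],cv2.COLOR_RGB2HSV),(8,110,60),(28,255,255))
for q in cv2.findContours(m,0,2)[0]:
    if cv2.contourArea(q)>60: print(cv2.minAreaRect(q),cv2.contourArea(q))
E
```

```text
cam [0.49034431 0.02280976 1.01244653]
((235.9154052734375, 265.8230895996094), (47.257232666015625, 17.4888973236084), 82.87498474121094) 758.5
((251.97999572753906, 201.63999938964844), (14.000715255737305, 32.1026496887207), 8.130102157592773) 398.5
((10.5, 168.0), (4.648406982421875, 20.260038375854492), 37.87498474121094) 73.5
((38.94677734375, 84.803955078125), (57.91096496582031, 6.667917251586914), 2.337306022644043) 226.5
((311.78973388671875, 89.56517791748047), (624.527099609375, 22.680435180664062), 1.7047282457351685) 7671.5
```

View pics/topz.png

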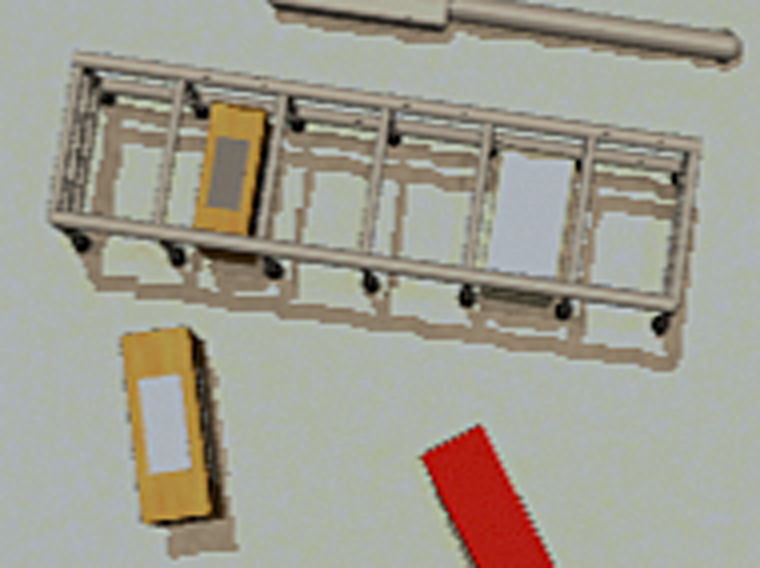

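View pics/scenez.png

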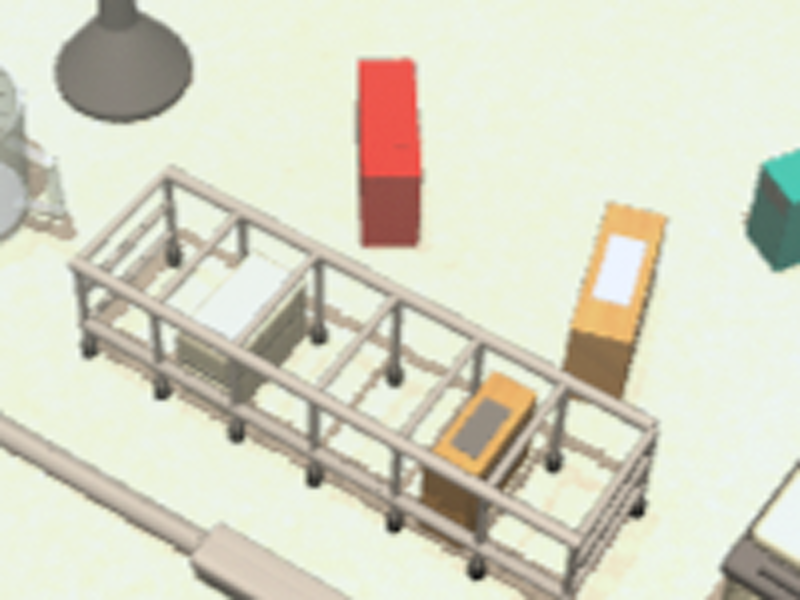

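In the zoomed top view the front rail runs from (50,219) to (678,306). The carton's top corners are (120,335), (188,327), (211,515) and (143,523).

```bash
cat > m.py <<'E'
from h import *
c=load('top'); s=load('scene')
f=lambda u,v:(195+(u+.5)/4-.5,160+(v+.5)/4-.5)
g=lambda u,v:(240+(u+.5)/4-.5,180+(v+.5)/4-.5)
L=onz(c,f(50,219),.074);Rr=onz(c,f(678,306),.074)
print('rail L,R',L,Rr,np.linalg.norm(L-Rr))
L2=onz(s,g(655,428),.074);R2=onz(s,g(168,173),.074)
print('scene rail',L2,R2,np.linalg.norm(L2-R2))
yv=(L-Rr)/np.linalg.norm(L-Rr); O=(L+Rr)/2; O[2]=0; a=np.arctan2(-yv[0],yv[1]); print('rack O',O,'yaw',a)
y2=L2-R2; print('scene O',(L2+R2)/2,np.arctan2(-y2[0],y2[1]))
bl=onz(c,f(78,60),.074);br=onz(c,f(700,143),.074); print('back rail',bl,br, np.arctan2(-(bl-br)[0],(bl-br)[1]))
xv=np.array([np.cos(a),np.sin(a),0]);yv=np.array([-np.sin(a),np.cos(a),0])
print('back-front',(bl-L)@xv)
K=[onz(c,f(*p),.06) for p in [(120,335),(188,327),(211,515),(143,523)]]
K2=[onz(s,g(*p),.06) for p in [(637,343),(570,330),(609,203),(667,216)]]
for k in (K,K2):
    C=sum(k)/4; print('carton',C,'rackframe',(C-O)@xv,(C-O)@yv,[round(float(np.linalg.norm(k[i]-k[(i+1)%4])),4) for i in range(4)])
    d=(k[0]+k[1]-k[2]-k[3]); print('yaw',np.arctan2(d[1],d[0]))
for n,p,z in [('tub',(141,194),.114),('knob',(154,271),.035),('sachet',f(232,175),.056)]:
    P=onz(c,p,z);print(n,P,(P-O)@xv,(P-O)@yv)
for y in (120,72,24): print(y,O+yv*y/1000)
E
python3 m.py
```

```text
rail L,R [0.65290481 0.21983269 0.074     ] [ 0.62183857 -0.06986179  0.074     ] 0.2913554579359999
scene rail [0.65498253 0.22038645 0.074     ] [ 0.62328316 -0.06470941  0.074     ] 0.2868527455749252
rack O [0.63737169 0.07498545 0.        ] yaw -0.10682969356580303
scene O [0.63913285 0.07783852 0.074     ] -0.1107336483821345
back rail [0.72824773 0.2113488  0.074     ] [ 0.69854449 -0.07869618  0.074     ] -0.10205331888244526
back-front 0.07581800885935665
carton [0.5611458  0.16405325 0.06      ] rackframe -0.08528833440931369 0.08043232764438628 [0.0316, 0.0876, 0.0312, 0.0875]
yaw 0.17307952787969563
carton [0.56323145 0.16722191 0.06      ] rackframe -0.08355243815979521 0.08380531016249157 [0.0337, 0.0878, 0.0309, 0.086]
yaw 0.185228183705807
tub [0.67864959 0.33001524 0.114     ] 0.013849620025196747 0.25797722269097656
knob [0.54825064 0.32125706 0.035     ] -0.11487208373748427 0.23536496870385673
sachet [0.67981269 0.13954316 0.056     ] 0.03531548507951765 0.0687150069281104
120 [0.65016688 0.19430135 0.        ]
72 [0.6450488  0.14657499 0.        ]
24 [0.63993073 0.09884863 0.        ]
```

```bash
cat > go.py <<'E'
# report displacement to goal (world x,y,z, psi of tool y) in tool axes
import sys
from station import ctrl
import numpy as np
from scipy.spatial.transform import Rotation as Ro
O=np.array([.638,.0755,0]);a=-.107
xv=np.array([np.cos(a),np.sin(a),0]);yv=np.array([-np.sin(a),np.cos(a),0])
def rk(x,y,z): return O+xv*x+yv*y+np.array([0,0,z])
def st():
    o=ctrl.get_obs();R=Ro.from_euler('xyz',o['eef_rot']).as_matrix()
    p=np.array(o['ee_pos']);d=p-O
    print('t',round(o['time_s'],2),'p',p.round(4),'rack',(d@xv).round(4),(d@yv).round(4),'psi',round(float(np.arctan2(R[1,1],R[0,1])),4),'toolx',R[:,0].round(3),'F',np.round(o['force'],2),'g',round(o['grip_width'],4),'q',np.round(o['qpos'],2))
    return p,R
def to(P,psi=None,p=None,R=None):
    if p is None:p,R=st()
    if psi is not None:
        y=np.array([np.cos(psi),np.sin(psi),0]);x=np.array([0,0,-1.]);T=np.stack([x,y,np.cross(x,y)],1)
        rv=Ro.from_matrix(R.T@T).as_rotvec()
    else:T=R;rv=np.zeros(3)
    print('goal',P.round(4),'tool rotvec first',rv.round(4),'| then mm',(1000*T.T@(P-p)).round(1),'| mm in old axes',(1000*R.T@(P-p)).round(1))
E
python3 - <<'E'
from go import *
p,R=st(); print(R.round(3))
to(rk(0,.12,.11),a+np.pi/2,p,R); to(rk(0,.12,.11),a-np.pi/2,p,R)
to(rk(0,.12,.11),a,p,R);to(rk(0,.12,.11),a+np.pi,p,R)
E
```

```text
t 0.1 p [ 0.2028 -0.511   0.205 ] rack -0.37 -0.6296 psi -1.193 toolx [-0.     0.001 -1.   ] F [ 1.14  0.18 -0.11] g 0.0939 q [-1.26  0.3   1.52  0.    1.32 -0.07]
[[-0.     0.369 -0.929]
 [ 0.001 -0.929 -0.369]
 [-1.    -0.001 -0.   ]]
goal [0.6508 0.1948 0.11  ] tool rotvec first [-2.6568e+00 -1.3000e-03  2.0000e-04] | then mm [ 95.  749.6 370. ] | mm in old axes [  95.5 -490.7 -676.8]
goal [0.6508 0.1948 0.11  ] tool rotvec first [4.848e-01 2.000e-04 1.000e-03] | then mm [  95.  -749.6 -370. ] | mm in old axes [  95.5 -490.7 -676.8]
goal [0.6508 0.1948 0.11  ] tool rotvec first [-1.086e+00 -6.000e-04  8.000e-04] | then mm [  95.   370.  -749.6] | mm in old axes [  95.5 -490.7 -676.8]
goal [0.6508 0.1948 0.11  ] tool rotvec first [2.0556e+00 1.0000e-03 7.0000e-04] | then mm [  95.  -370.   749.6] | mm in old axes [  95.5 -490.7 -676.8]
```

Emit:
play_rows([
  [[0,0,0,-0.136,0,0,0],[0,0,0,-0.136,0,0,0],[0,0,0,-0.136,0,0,0],[0,0,0,-0.136,0,0,0],[0,0,0,-0.136,0,0,0],[0,0,0,-0.136,0,0,0],[0,0,0,-0.136,0,0,0],[0,0,0,-0.134,0,0,0]],
])

```text
time_s: 0.9
ee_pos: [0.2028, -0.5111, 0.2051]
eef_rot: [-2.721, 1.57, 1.89]
force: [-1.6, -0.2, 0.7]
grip_width: 0.0334
```

Emit:
play_rows([
  [[0,18.5,-37.5,0,0,0,0],[0,18.5,-37.5,0,0,0,0],[0,18.5,-37.5,0,0,0,0],[0,18.5,-37.5,0,0,0,0],[0,18.5,-37.5,0,0,0,0],[0,18.5,-37.5,0,0,0,0],[0,18.5,-37.5,0,0,0,0],[0,18.5,-37.5,0,0,0,0],[0,18.5,-37.5,0,0,0,0],[0,18.5,-37.5,0,0,0,0]],
])

```text
time_s: 1.9
ee_pos: [0.4274, -0.1564, 0.2054]
eef_rot: [-1.79, 1.571, 2.816]
force: [0.0, -0.5, -0.1]
grip_width: 0.0004
```

Emit:
play_rows([
  [[0,18.5,-37.5,0,0,0,0],[0,18.5,-37.5,0,0,0,0],[0,18.5,-37.5,0,0,0,0],[0,18.5,-37.5,0,0,0,0],[0,18.5,-37.5,0,0,0,0],[0,18.5,-37.5,0,0,0,0],[0,18.5,-37.5,0,0,0,0],[0,18.5,-37.5,0,0,0,0],[0,0,0,0,0,0,0],[0,0,0,0,0,0,0]],
])

```text
time_s: 2.9
ee_pos: [0.6058, 0.1247, 0.2045]
eef_rot: [-1.252, 1.569, -2.929]
force: [-0.2, -0.8, 0.2]
grip_width: 0.0005
```

```bash
python3 -c "
from go import *
to(rk(0,.12,.10),a)"
```

```text
t 2.9 p [0.6058 0.1247 0.2045] rack -0.0373 0.0455 psi -0.1058 toolx [-0.001 -0.    -1.   ] F [-0.18 -0.81  0.16] g 0.0005 q [ 0.14  0.46  1.31 -0.    1.38  0.25]
goal [0.6508 0.1948 0.1   ] tool rotvec first [0.0012 0.0005 0.0014] | then mm [104.5  37.3 -74.5] | mm in old axes [104.5  37.5 -74.5]
```

Emit:
play_rows([
  [[0,9.4,-18.6,0,0,0,0],[0,9.4,-18.6,0,0,0,0],[0,9.4,-18.6,0,0,0,0],[0,9.4,-18.6,0,0,0,0],[25,0,0,0,0,0,0],[25,0,0,0,0,0,0],[25,0,0,0,0,0,0],[25,0,0,0,0,0,0],[15,0,0,0,0,0,0],[5,0,0,0,0,0,0]],
])

```text
time_s: 3.9
ee_pos: [0.6508, 0.1933, 0.0841]
eef_rot: [-1.202, 1.569, -2.881]
force: [0.3, -0.2, 0.1]
grip_width: 0.0003
```

```bash
python3 -c "
from go import *
to(rk(0,.12,.078),a)
from station import viewer
import cv2
for n in ['top','wrist']:
    c=viewer.camera(n); cv2.imwrite('pics/rail1_%s.png'%n,c['img'][:,:,::-1])
"
```

```text
t 3.9 p [0.6508 0.1933 0.0841] rack 0.0001 0.1184 psi -0.108 toolx [-0.002 -0.001 -1.   ] F [ 0.32 -0.17  0.1 ] g 0.0003 q [ 0.23  0.7   1.22 -0.    1.22  0.34]
goal [0.6508 0.1948 0.078 ] tool rotvec first [-0.001   0.0008  0.002 ] | then mm [ 6.1 -0.1 -1.6] | mm in old axes [ 6.1 -0.1 -1.6]
```

View pics/rail1_wrist.png

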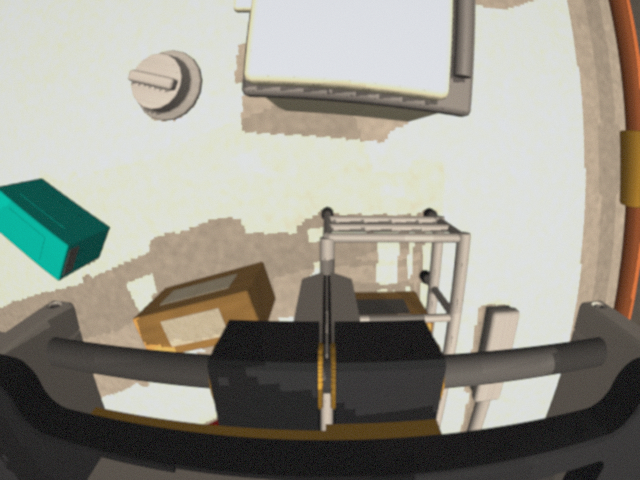

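The wrist view shows the shut fingertips (325,280) right above the front rail in the first gap, next to the end hoop. Next I lower them to touch.

Emit:
play_rows([
  [[3,0,0,0,0,0,0],[2,0,0,0,0,0,0],[1,0,0,0,0,0,0],[1,0,0,0,0,0,0],[0,0,0,0,0,0,0],[0,0,0,0,0,0,0]],
])

```text
time_s: 4.6
ee_pos: [0.6514, 0.1944, 0.0786]
eef_rot: [1.81, 1.571, 0.132]
force: [0.4, -0.3, -0.4]
grip_width: 0.0006
```

Emit:
play_rows([
  [[1,0,0,0,0,0,0],[0,0,0,0,0,0,0],[0,0,0,0,0,0,0],[0,0,0,0,0,0,0]],
])

```text
time_s: 5.0
ee_pos: [0.6515, 0.1944, 0.0782]
eef_rot: [1.94, 1.57, 0.262]
force: [-2.5, -0.7, 4.8]
grip_width: 0.0003
```

Emit:
play_rows([
  [[0.5,0,0,0,0,0,0],[0,0,0,0,0,0,0],[0,0,0,0,0,0,0]],
])

```text
time_s: 5.3
ee_pos: [0.6516, 0.1944, 0.0781]
eef_rot: [1.946, 1.57, 0.268]
force: [-3.9, -1.2, 8.9]
grip_width: 0.0004
```

Contact at about 9 N over gap 1. Now I slide along the rail toward gap 2.

Emit:
play_rows([
  [[0,0,6,0,0,0,0],[0,0,6,0,0,0,0],[0,0,6,0,0,0,0],[0,0,6,0,0,0,0],[0,0,6,0,0,0,0],[0,0,6,0,0,0,0],[0,0,6,0,0,0,0],[0,0,6,0,0,0,0],[0,0,0,0,0,0,0],[0,0,0,0,0,0,0]],
])

```text
time_s: 6.3
ee_pos: [0.6468, 0.1467, 0.0781]
eef_rot: [1.908, 1.569, 0.23]
force: [-1.3, -0.2, 7.2]
grip_width: 0.0009
```

```bash
python3 -c "
from go import *
to(rk(0,.072,.078),a)"
```

```text
t 6.3 p [0.6468 0.1467 0.0781] rack 0.0012 0.0717 psi -0.1071 toolx [ 0.002  0.    -1.   ] F [-1.34 -0.25  7.24] g 0.0009 q [0.17 0.67 1.29 0.   1.18 0.27]
goal [0.6457 0.1471 0.078 ] tool rotvec first [-0.0001 -0.0006 -0.0018] | then mm [ 0.1 -1.2 -0.3] | mm in old axes [ 0.1 -1.2 -0.3]
```

Emit:
play_rows([
  [[0,0,6,0,0,0,0],[0,0,6,0,0,0,0],[0,0,6,0,0,0,0],[0,0,6,0,0,0,0],[0,0,6,0,0,0,0],[0,0,6,0,0,0,0],[0,0,6,0,0,0,0],[0,0,6,0,0,0,0],[0,0,0,0,0,0,0],[0,0,0,0,0,0,0]],
])

```text
time_s: 7.3
ee_pos: [0.6417, 0.0989, 0.0782]
eef_rot: [1.85, 1.569, 0.172]
force: [-1.3, -0.3, 7.5]
grip_width: 0.0005
```

```bash
python3 -c "
from go import *
to(rk(0,.024,.078),a)"
```

```text
t 7.3 p [0.6417 0.0989 0.0782] rack 0.0012 0.0237 psi -0.1072 toolx [ 0.002  0.    -1.   ] F [-1.31 -0.25  7.53] g 0.0005 q [0.1  0.64 1.34 0.   1.16 0.2 ]
goal [0.6406 0.0994 0.078 ] tool rotvec first [-0.0002 -0.0006 -0.002 ] | then mm [ 0.2 -1.2 -0.3] | mm in old axes [ 0.1 -1.2 -0.3]
```

All three stretches are touched, each with about 7–9 N of contact. Next I lift off and go to the left (+y) side of the carton.

```bash
python3 -c "
from go import *
C=rk(-.0845,.082,0);th=.178
n=np.array([-np.sin(th),np.cos(th),0])
print('carton',C)
to(C+n*.040+[0,0,.02],th)
to(rk(-.0845,.048,.02),a)"
```

```text
carton [0.56274053 0.1660553  0.        ]
t 7.3 p [0.6417 0.0989 0.0782] rack 0.0012 0.0237 psi -0.1072 toolx [ 0.002  0.    -1.   ] F [-1.31 -0.25  7.53] g 0.0005 q [0.1  0.64 1.34 0.   1.16 0.2 ]
goal [0.5557 0.2054 0.02  ] tool rotvec first [-0.2852 -0.0003 -0.002 ] | then mm [  58.2  -65.9 -120.1] | mm in old axes [ 58.  -97.1 -96.7]
t 7.3 p [0.6417 0.0989 0.0782] rack 0.0012 0.0237 psi -0.1072 toolx [ 0.002  0.    -1.   ] F [-1.31 -0.25  7.53] g 0.0005 q [0.1  0.64 1.34 0.   1.16 0.2 ]
goal [0.5591 0.1322 0.02  ] tool rotvec first [-0.0002 -0.0006 -0.002 ] | then mm [ 58.2 -85.7 -24.3] | mm in old axes [ 58.  -85.8 -24.3]
```

Emit:
play_rows([
  [[-25,0,0,0,0,0,0],[-25,0,0,0,0,0,0],[0,0,0,-0.095,0,0,30],[0,0,0,-0.095,0,0,30],[0,0,0,-0.095,0,0,30]],
])

```text
time_s: 7.8
ee_pos: [0.6412, 0.0989, 0.1272]
eef_rot: [1.516, 1.57, 0.127]
force: [-0.6, 0.4, 0.4]
grip_width: 0.0212
```

```bash
python3 -c "
from go import *
C=rk(-.0845,.082,0);th=.178
n=np.array([-np.sin(th),np.cos(th),0])
to(C+n*.040+[0,0,.02],th)"
```

```text
t 7.8 p [0.6412 0.0989 0.1272] rack 0.0007 0.0236 psi 0.182 toolx [ 0.  0. -1.] F [-0.59  0.39  0.42] g 0.0212 q [ 0.1   0.59  1.3   0.    1.26 -0.09]
goal [0.5557 0.2054 0.02  ] tool rotvec first [ 0.004   0.     -0.0004] | then mm [ 107.2  -65.3 -120. ] | mm in old axes [ 107.2  -64.9 -120.2]
```

Emit:
play_rows([
  [[0,-11,-20,0,0,0,30],[0,-11,-20,0,0,0,30],[0,-11,-20,0,0,0,30],[0,-11,-20,0,0,0,30],[0,-11,-20,0,0,0,30],[0,-11,-20,0,0,0,30],[0,0,0,0,0,0,30],[0,0,0,0,0,0,30]],
])

```text
time_s: 8.6
ee_pos: [0.5551, 0.2053, 0.1272]
eef_rot: [1.361, 1.57, -0.031]
force: [-0.4, -0.4, -0.3]
grip_width: 0.0299
```

```bash
python3 -c "
from go import *
C=rk(-.0845,.082,0);th=.178
n=np.array([-np.sin(th),np.cos(th),0])
to(C+n*.040+[0,0,.02],th)
from station import viewer
import cv2
for n in ['top','wrist']:
    c=viewer.camera(n); cv2.imwrite('pics/side_%s.png'%n,c['img'][:,:,::-1])
"
```

```text
t 8.6 p [0.5551 0.2053 0.1272] rack -0.0963 0.1202 psi 0.1787 toolx [ 0. -0. -1.] F [-0.42 -0.43 -0.25] g 0.0299 q [ 0.29  0.46  1.48 -0.    1.19  0.11]
goal [0.5557 0.2054 0.02  ] tool rotvec first [ 0.0007  0.0001 -0.0004] | then mm [ 1.072e+02  6.000e-01 -1.000e-01] | mm in old axes [ 1.072e+02  5.000e-01 -1.000e-01]
```

View pics/side_wrist.png

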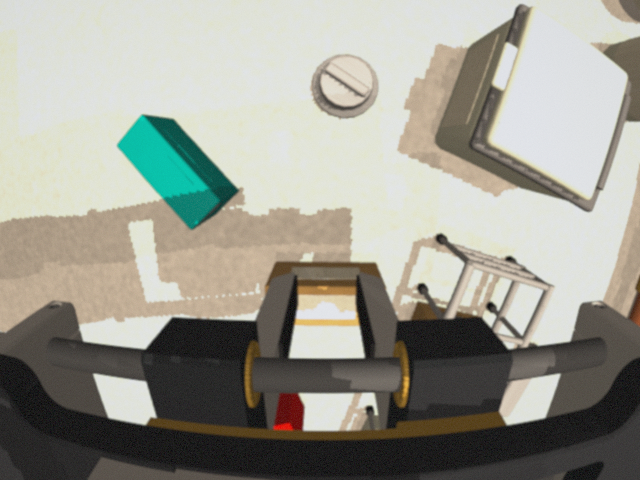

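The wrist view shows the carton at (325,290), on the −y side of the tips. The tips are clear of it by the measured offset, so I descend beside it.

Emit:
play_rows([
  [[20,0,0,0,0,0,30],[20,0,0,0,0,0,30],[15,0,0,0,0,0,30],[10,0,0,0,0,0,30],[10,0,0,0,0,0,30],[0,0,0,0,0,0,30]],
])

```text
time_s: 9.3
ee_pos: [0.5546, 0.205, 0.0509]
eef_rot: [-1.447, 1.569, -2.84]
force: [-0.1, -0.0, 0.6]
grip_width: 0.03
```

```bash
python3 -c "
from go import *
st()
from station import viewer
import cv2
for n in ['scene','wrist']:
    c=viewer.camera(n); i=c['img'][:,:,::-1]
    if n=='scene': i=cv2.resize(i[130:330,260:520],None,fx=3,fy=3)
    cv2.imwrite('pics/side2_%s.png'%n,i)
"
```

```text
t 9.3 p [0.5546 0.205  0.0509] rack -0.0968 0.1199 psi 0.1778 toolx [-0.001 -0.    -1.   ] F [-0.08 -0.01  0.6 ] g 0.03 q [ 0.29  0.56  1.54 -0.    1.05  0.11]
```

View pics/side2_wrist.png

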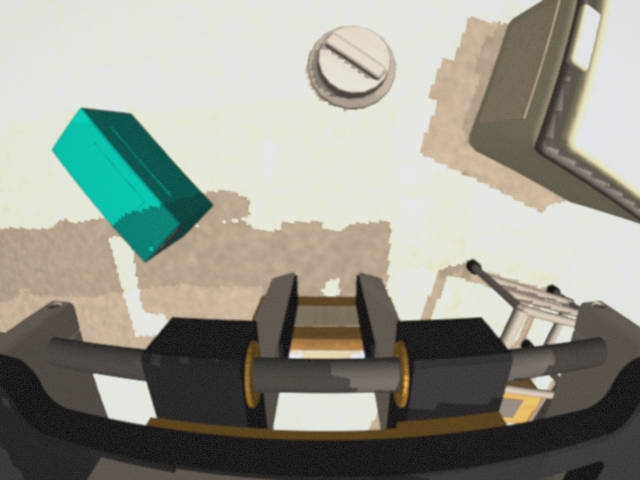

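View pics/side2_scene.png

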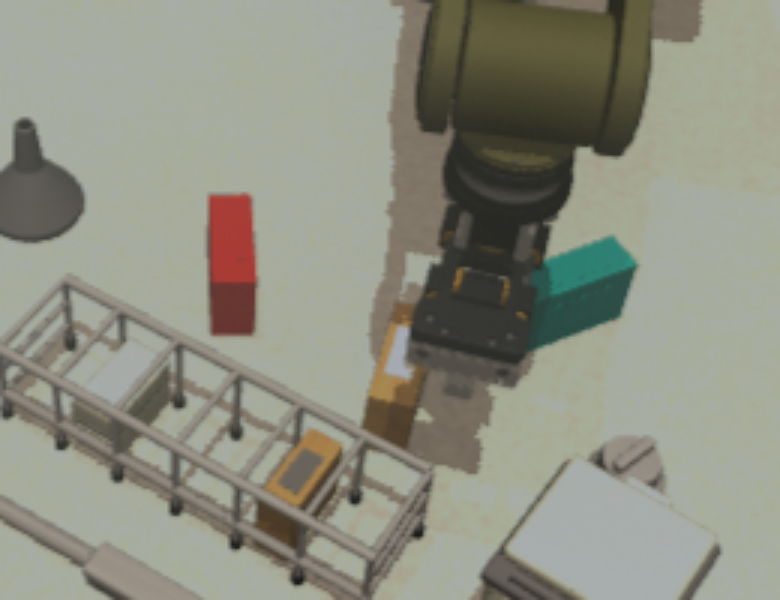

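Emit:
play_rows([
  [[10,0,0,0,0,0,30],[10,0,0,0,0,0,30],[11,0,0,0,0,0,30],[0,0,4,0,0,0,30],[0,0,4,0,0,0,30],[0,0,3,0,0,0,30],[0,0,0,0,0,0,30],[0,0,0,0,0,0,30]],
])

```text
time_s: 10.2
ee_pos: [0.5571, 0.1944, 0.0213]
eef_rot: [1.69, 1.57, 0.297]
force: [-0.8, -0.4, 0.2]
grip_width: 0.0302
```

```bash
python3 -c "
from go import *
p,R=st()
C=rk(-.0845,.082,0);th=.178
n=np.array([-np.sin(th),np.cos(th),0])
to(C+n*.024+[0,0,.02],th,p,R)
d=rk(-.0845,.048,.02)-(C+n*.024+[0,0,.02]); m=(th+a)/2
print('mid y,z',d[:2]@[np.cos(m),np.sin(m)],d[:2]@[np.sin(m),-np.cos(m)])
"
```

```text
t 10.2 p [0.5571 0.1944 0.0213] rack -0.0932 0.1096 psi 0.1777 toolx [ 0.001  0.    -1.   ] F [-0.79 -0.43  0.18] g 0.0302 q [0.27 0.59 1.56 0.   0.99 0.1 ]
goal [0.5585 0.1897 0.02  ] tool rotvec first [-0.0003 -0.0001 -0.0006] | then mm [1.3 0.6 4.9] | mm in old axes [1.3 0.6 4.9]
mid y,z -0.0014201821598406569 0.05741211457323053
```

Emit:
play_rows([
  [[0,0,2.5,0,0,0,30],[0,0,2.5,0,0,0,30],[0,0,2.9,0.0143,0,0,30],[0,0,2.9,0.0143,0,0,30],[0,0,2.9,0.0143,0,0,30],[0,0,2.9,0.0143,0,0,30],[0,0,2.9,0.0143,0,0,30],[0,0,2.9,0.0143,0,0,30],[0,0,0,0,0,0,30],[0,0,0,0,0,0,30]],
])

```text
time_s: 11.2
ee_pos: [0.5601, 0.1722, 0.0209]
eef_rot: [-1.026, 1.57, -2.504]
force: [-0.7, -0.4, -0.4]
grip_width: 0.03
```

```bash
python3 -c "
from go import *
st()
from station import viewer
import cv2
for n in ['scene','wrist']:
    c=viewer.camera(n); i=c['img'][:,:,::-1]
    if n=='scene': i=cv2.resize(i[130:330,260:520],None,fx=3,fy=3)
    cv2.imwrite('pics/side3_%s.png'%n,i)
"
```

```text
t 11.2 p [0.5601 0.1722 0.0209] rack -0.0877 0.0878 psi 0.0922 toolx [-0. -0. -1.] F [-0.73 -0.37 -0.44] g 0.03 q [ 0.24  0.59  1.57 -0.    0.98  0.14]
```

View pics/side3_wrist.png

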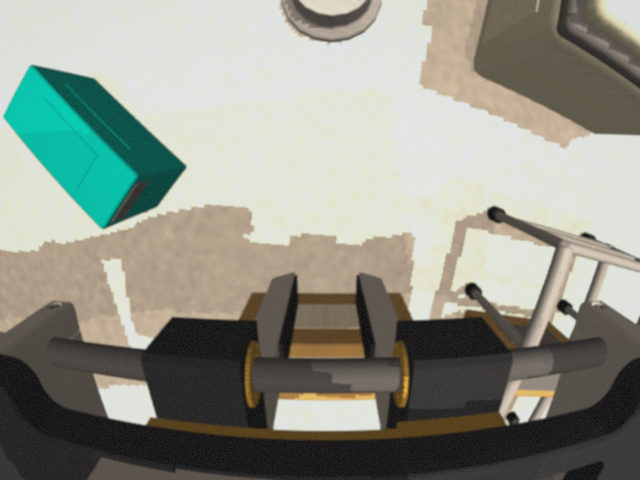

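View pics/side3_scene.png

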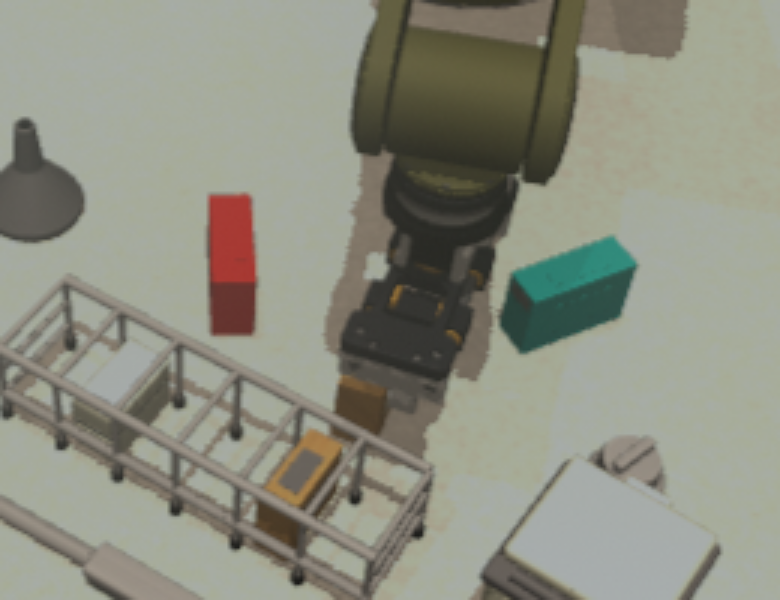

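The carton is turning and sliding with the fingers as planned, so I continue.

Emit:
play_rows([
  [[0,0.1,2.9,0.0142,0,0,30],[0,0.1,2.9,0.0142,0,0,30],[0,0.1,2.9,0.0142,0,0,30],[0,0.1,2.9,0.0142,0,0,30],[0,0.1,2.9,0.0142,0,0,30],[0,0.1,2.9,0.0142,0,0,30],[0,0.1,2.9,0.0142,0,0,30],[0,0,0,0,0,0,30]],
])

```text
time_s: 12.1
ee_pos: [0.5619, 0.1517, 0.0209]
eef_rot: [-0.71, 1.571, -2.289]
force: [0.0, -0.0, -0.4]
grip_width: 0.03
```

Emit:
play_rows([
  [[0,0.1,2.8,0.0142,0,0,30],[0,0.1,2.8,0.0142,0,0,30],[0,0.1,2.8,0.0142,0,0,30],[0,0.1,2.8,0.0142,0,0,30],[0,0.1,2.8,0.0142,0,0,30],[0,0.1,2.8,0.0142,0,0,30],[0,0.1,2.8,0.0142,0,0,30],[0,0,0,0,0,0,30],[0,0,0,0,0,0,30]],
])

```text
time_s: 13.0
ee_pos: [0.5616, 0.1324, 0.0209]
eef_rot: [-0.874, 1.571, -2.552]
force: [-0.2, -0.0, -0.0]
grip_width: 0.0303
```

```bash
python3 -c "
from go import *
to(rk(-.0845,.048,.02),a)"
```

```text
t 13.0 p [0.5616 0.1324 0.0209] rack -0.082 0.0484 psi -0.1066 toolx [-0. -0. -1.] F [-0.25 -0.02 -0.05] g 0.0303 q [ 0.17  0.57  1.6  -0.    0.97  0.27]
goal [0.5591 0.1322 0.02  ] tool rotvec first [0.0004 0.0002 0.0002] | then mm [ 0.9 -2.5  0.4] | mm in old axes [ 0.9 -2.5  0.4]
```

Emit:
play_rows([
  [[0,0,-8,0,0,0,30],[0,0,-8,0,0,0,30],[-30,0,0,0,0,0,10],[-30,0,0,0,0,0,4],[-30,0,0,0,0,0,4],[0,-30,0,-0.1,0,0,4],[0,0,0,-0.14,0,0,4],[0,0,0,-0.14,0,0,4],[0,0,0,-0.14,0,0,4],[0,0,0,-0.14,0,0,4]],
])

```text
time_s: 14.0
ee_pos: [0.5335, 0.1524, 0.111]
eef_rot: [1.392, 1.571, 0.381]
force: [-0.2, -0.8, -0.1]
grip_width: 0.004
```

Emit:
play_rows([
  [[0,0,0,-0.14,0,0,4],[0,0,0,-0.14,0,0,4],[0,0,0,-0.14,0,0,4],[0,0,0,-0.14,0,0,4],[0,0,0,-0.14,0,0,4],[0,0,0,-0.14,0,0,4],[0,0,0,-0.071,0,0,4],[0,0,0,0,0,0,4]],
])

```text
time_s: 14.8
ee_pos: [0.5335, 0.1523, 0.1109]
eef_rot: [-0.762, 1.571, -0.866]
force: [-0.8, 0.5, -0.7]
grip_width: 0.0039
```

```bash
python3 -c "
from go import *
to(rk(-.175,.024,.13),a+np.pi/2)"
```

```text
t 14.8 p [0.5335 0.1523 0.1109] rack -0.1121 0.0652 psi 1.4661 toolx [ 0. -0. -1.] F [-0.77  0.49 -0.68] g 0.0039 q [ 0.21  0.41  1.61 -0.    1.13 -1.25]
goal [0.4666 0.1181 0.13  ] tool rotvec first [0.0023 0.     0.    ] | then mm [-19.1 -41.2 -62.9] | mm in old axes [-19.1 -41.  -63. ]
```

Emit:
play_rows([
  [[-10,-10,-16,0,0,0,4],[-9,-10,-16,0,0,0,4],[0,-10,-16,0,0,0,4],[0,-11,-15,0,0,0,4],[0,0,0,0,0,0,4],[0,0,0,0,0,0,4]],
])

```text
time_s: 15.4
ee_pos: [0.467, 0.1179, 0.1303]
eef_rot: [0.344, 1.57, 0.236]
force: [-0.7, -0.2, 0.3]
grip_width: 0.0042
```

```bash
cat > look.py <<'E'
import sys
from go import *
from station import viewer
import cv2,pickle
st()
n0=sys.argv[1]
for n in ['top','scene']:
    c=viewer.camera(n); pickle.dump(c,open(n+n0+'.pkl','wb'))
    x,y,w,h={'top':(195,160,190,142),'scene':(240,180,200,150)}[n]
    i=cv2.convertScaleAbs(c['img'][y:y+h,x:x+w,::-1],alpha=1.5)
    cv2.imwrite(f'pics/{n}{n0}.png',cv2.resize(i,None,fx=4,fy=4,interpolation=cv2.INTER_CUBIC))
E
python3 look.py A
```

```text
t 15.4 p [0.467  0.1179 0.1303] rack -0.1745 0.0239 psi 1.4629 toolx [ 0.001  0.    -1.   ] F [-0.74 -0.19  0.32] g 0.0042 q [ 0.17  0.23  1.8   0.    1.11 -1.29]
```

View pics/topA.png

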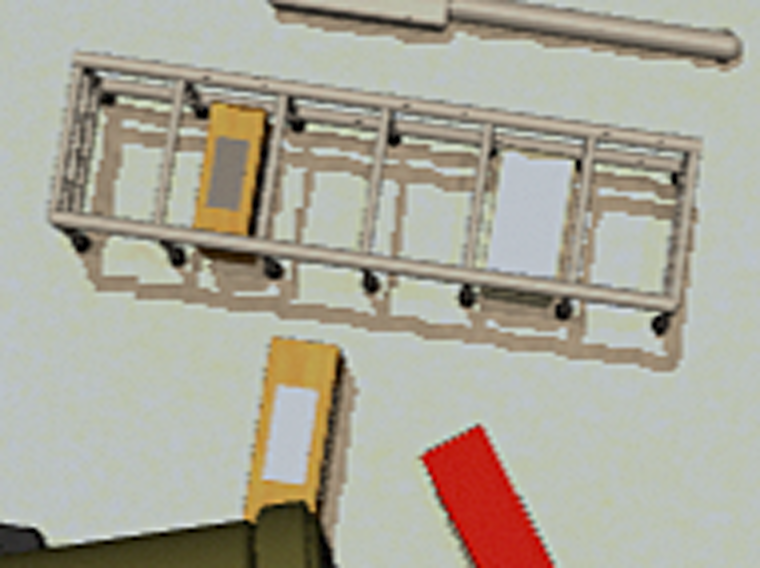

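View pics/sceneA.png

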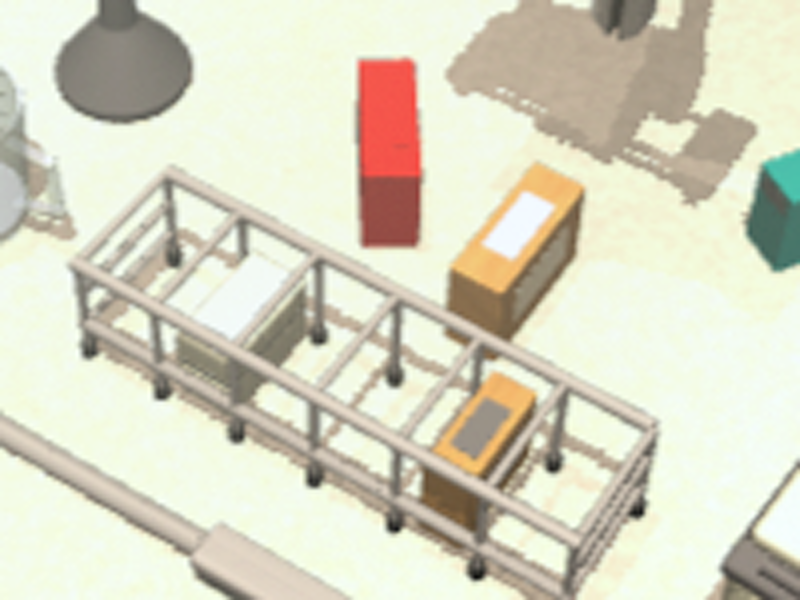

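```bash
cat > m2.py <<'E'
from h import *
from go import O,a,xv,yv
c=load('topA'); s=load('sceneA')
f=lambda u,v:(195+(u+.5)/4-.5,160+(v+.5)/4-.5)
g=lambda u,v:(240+(u+.5)/4-.5,180+(v+.5)/4-.5)
rf=lambda P:(round(float((P-O)@xv),4),round(float((P-O)@yv),4))
A=onz(c,f(273,337),.06);B=onz(c,f(342,345),.06);D=onz(c,f(246,520),.06)
print('top front',rf((A+B)/2),np.linalg.norm(A-B),'yaw side',np.arctan2(*(A-D)[1::-1])-a,'yaw end',np.arctan2(-(A-B)[0],(A-B)[1])-a)
k=[onz(s,g(*p),.06) for p in [(512,290),(450,267),(538,163),(583,187)]]
d=k[0]+k[1]-k[2]-k[3]
print('scene centre',rf(sum(k)/4),'front',rf((k[0]+k[1])/2),'yaw',np.arctan2(d[1],d[0])-a)
for p in [(81,243),(177,257),(273,269),(370,284),(466,297),(563,310),(660,324)]: print(rf(onz(c,f(*p),0.003)))
for p in [(640,507),(553,463),(395,377),(318,333),(172,254)]: print('s',rf(onz(s,g(*p),0.003)))
E
python3 m2.py
```

```text
top front (-0.0386, 0.0209) 0.03220875657561092 yaw side 0.006556896308726093 yaw end 0.022692005518344854
scene centre (-0.0822, 0.0255) front (-0.0402, 0.026) yaw 0.012106214366228774
(0.0003, 0.1441)
(-0.0, 0.0962)
(0.0006, 0.0484)
(-0.0001, -0.0001)
(0.0, -0.0479)
(0.0002, -0.0962)
(-0.0, -0.1445)
s (-0.0002, 0.1465)
s (0.0012, 0.0974)
s (0.0006, 0.002)
s (-0.0009, -0.0476)
s (-0.0013, -0.1445)
```

Emit:
play_rows([
  [[25,0,0,0,0,0,4],[25,0,0,0,0,0,4],[25,0,0,0,0,0,4],[20,0,0,0,0,0,4],[15,0,0,0,0,0,4],[0,0,10,0,0,0,4],[0,0,10,0,0,0,4],[0,0,8,0,0,0,4],[0,0,0,0,0,0,4],[0,0,0,0,0,0,4]],
])

```text
time_s: 16.5
ee_pos: [0.4947, 0.1145, 0.0203]
eef_rot: [0.28, 1.57, 0.173]
force: [0.2, -0.0, 1.0]
grip_width: 0.0039
```

Emit:
play_rows([
  [[0,0,4,0,0,0,4],[0,0,4,0,0,0,4],[0,0,4,0,0,0,4],[0,0,4,0,0,0,4],[0,0,4,0,0,0,4],[0,0,4,0,0,0,4],[0,0,4,0,0,0,4],[0,0,4,0,0,0,4],[0,0,0,0,0,0,4]],
])

```text
time_s: 17.4
ee_pos: [0.5268, 0.1111, 0.0199]
eef_rot: [0.182, 1.57, 0.075]
force: [0.4, -0.3, -0.1]
grip_width: 0.0039
```

```bash
python3 look.py B
```

```text
t 17.4 p [0.5268 0.1111 0.0199] rack -0.1144 0.0235 psi 1.4643 toolx [ 0.001  0.    -1.   ] F [ 0.39 -0.3  -0.06] g 0.0039 q [ 0.14  0.5   1.71 -0.    0.92 -1.32]
```

View pics/topB.png

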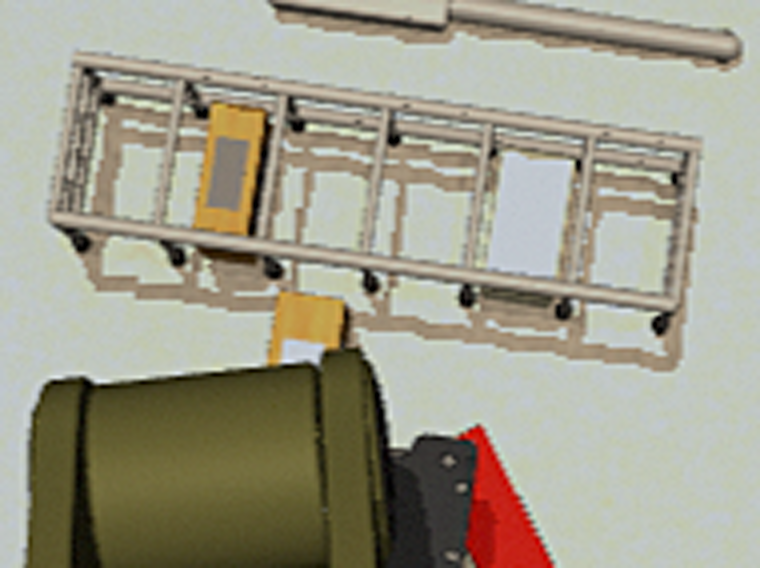

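View pics/sceneB.png

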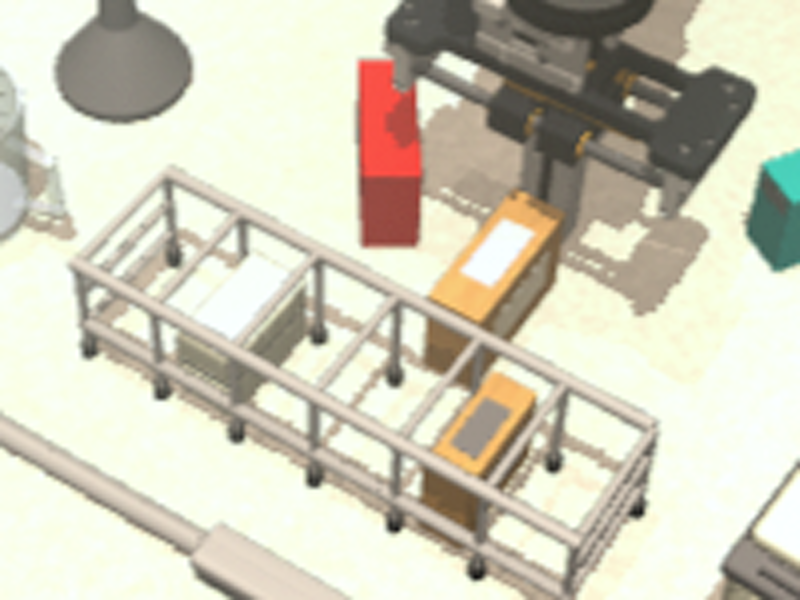

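```bash
python3 - <<'E'
from h import *
from go import O,a,xv,yv
c=load('topB'); s=load('sceneB')
f=lambda u,v:(195+(u+.5)/4-.5,160+(v+.5)/4-.5)
g=lambda u,v:(240+(u+.5)/4-.5,180+(v+.5)/4-.5)
rf=lambda P:(round(float((P-O)@xv),4),round(float((P-O)@yv),4))
A=onz(c,f(280,291),.06);B=onz(c,f(347,300),.06)
print(rf((A+B)/2),np.linalg.norm(A-B),np.arctan2(-(A-B)[0],(A-B)[1])-a)
k=[onz(s,g(*p),.06) for p in [(490,318),(428,298),(517,193),(564,213)]]
d=k[0]+k[1]-k[2]-k[3]
print('scene centre',rf(sum(k)/4),'front',rf((k[0]+k[1])/2),'yaw',np.arctan2(d[1],d[0])-a)
E
```

```text
(-0.0171, 0.0213) 0.03145009065304719 0.004414141249274139
scene centre (-0.0595, 0.0262) front (-0.0178, 0.0265) yaw 0.007468882618915304
```

It's aligned: lateral position is about 0.0235 averaged over the two cameras, and yaw is under 0.01. I push it in.

Emit:
play_rows([
  [[0,0,5,0,0,0,4],[0,0,5,0,0,0,4],[0,0,5,0,0,0,4],[0,0,5,0,0,0,4],[0,0,5,0,0,0,4],[0,0,5,0,0,0,4],[0,0,5,0,0,0,4],[0,0,5,0,0,0,4],[0,0,0,0,0,0,4]],
])

```text
time_s: 18.4
ee_pos: [0.5666, 0.1068, 0.02]
eef_rot: [0.128, 1.57, 0.021]
force: [0.2, -0.3, 0.3]
grip_width: 0.0042
```

```bash
python3 look.py C
```

```text
t 18.4 p [0.5666 0.1068 0.02  ] rack -0.0743 0.0235 psi 1.4643 toolx [ 0.  0. -1.] F [ 0.25 -0.35  0.28] g 0.0042 q [ 0.12  0.57  1.6  -0.    0.97 -1.34]
```

View pics/sceneC.png

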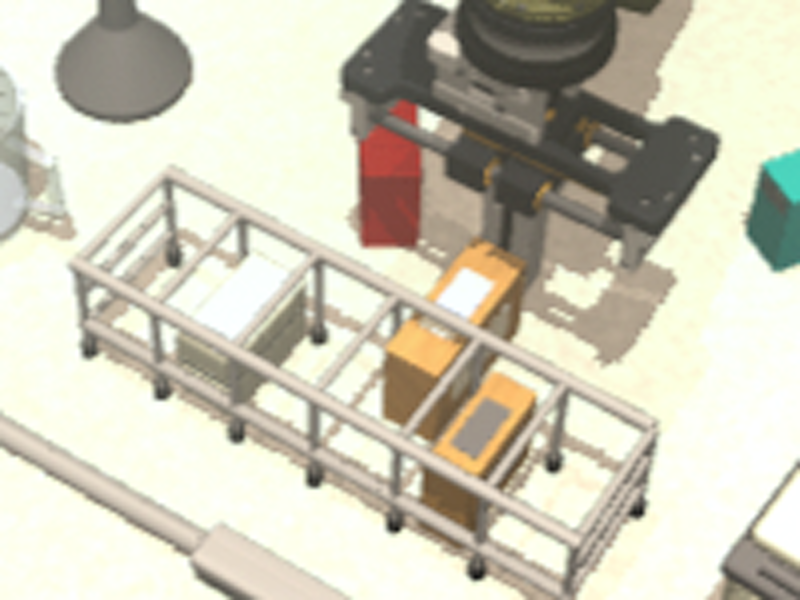

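View pics/topC.png

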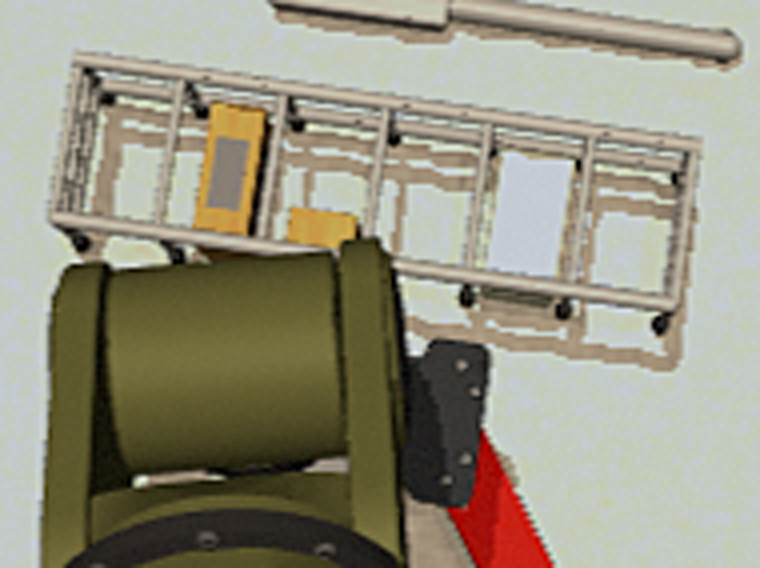

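The carton is in the third gap between its two hoops, and the force is low. I continue to the stop.

Emit:
play_rows([
  [[0,0,5,0,0,0,4],[0,0,5,0,0,0,4],[0,0,5,0,0,0,4],[0,0,5,0,0,0,4],[0,0,5,0,0,0,4],[0,0,5,0,0,0,4],[0,0,5,0,0,0,4],[0,0,5,0,0,0,4],[0,0,3,0,0,0,4],[0,0,0,0,0,0,4]],
])

```text
time_s: 19.5
ee_pos: [0.6091, 0.1023, 0.0199]
eef_rot: [0.179, 1.57, 0.073]
force: [0.3, -0.0, 0.3]
grip_width: 0.0039
```

Emit:
play_rows([
  [[0,0,2,0,0,0,4],[0,0,2,0,0,0,4],[0,0,0,0,0,0,4],[0,0,0,0,0,0,4]],
])

```text
time_s: 19.9
ee_pos: [0.6128, 0.1019, 0.02]
eef_rot: [0.242, 1.571, 0.136]
force: [0.2, -0.1, 0.2]
grip_width: 0.0036
```

```bash
python3 -c "
from go import *
st()"
```

```text
t 19.9 p [0.6128 0.1019 0.02  ] rack -0.0279 0.0236 psi 1.4644 toolx [ 0.  0. -1.] F [ 0.23 -0.12  0.16] g 0.0036 q [ 0.11  0.66  1.46  0.    1.03 -1.36]
```

Emit:
play_rows([
  [[0,0,1,0,0,0,4],[0,0,1,0,0,0,4],[0,0,1,0,0,0,4],[0,0,0,0,0,0,4],[0,0,0,0,0,0,4]],
])

```text
time_s: 20.4
ee_pos: [0.6144, 0.1018, 0.02]
eef_rot: [-3.033, 1.567, -3.139]
force: [-11.9, 0.5, 8.1]
grip_width: 0.0036
```

Emit:
play_rows([
  [[0,0,1,0,0,0,4],[0,0,0,0,0,0,4],[0,0,0,0,0,0,4]],
])

```text
time_s: 20.7
ee_pos: [0.6144, 0.1018, 0.02]
eef_rot: [-3.023, 1.565, -3.13]
force: [-21.7, 1.4, 13.9]
grip_width: 0.0043
```

It has met the stop: −22 N at the expected position. I back off and look.

Emit:
play_rows([
  [[0,0,-2,0,0,0,4],[0,0,-2,0,0,0,4],[0,0,-5,0,0,0,4],[0,0,-20,0,0,0,4],[0,0,-30,0,0,0,4],[0,0,-40,0,0,0,4],[-20,0,-40,0,0,0,4],[-30,0,-40,0,0,0,4],[-30,0,-30,0,0,0,4],[0,0,0,0,0,0,4]],
])

```text
time_s: 21.7
ee_pos: [0.4079, 0.1243, 0.1033]
eef_rot: [0.333, 1.565, 0.228]
force: [0.6, -0.1, 0.4]
grip_width: 0.0043
```

```bash
python3 look.py D
```

```text
t 21.7 p [0.4079 0.1243 0.1033] rack -0.234 0.024 psi 1.4655 toolx [ 0.005  0.001 -1.   ] F [ 0.58 -0.13  0.39] g 0.0043 q [ 0.21  0.15  1.97  0.    1.02 -1.26]
```

View pics/topD.png

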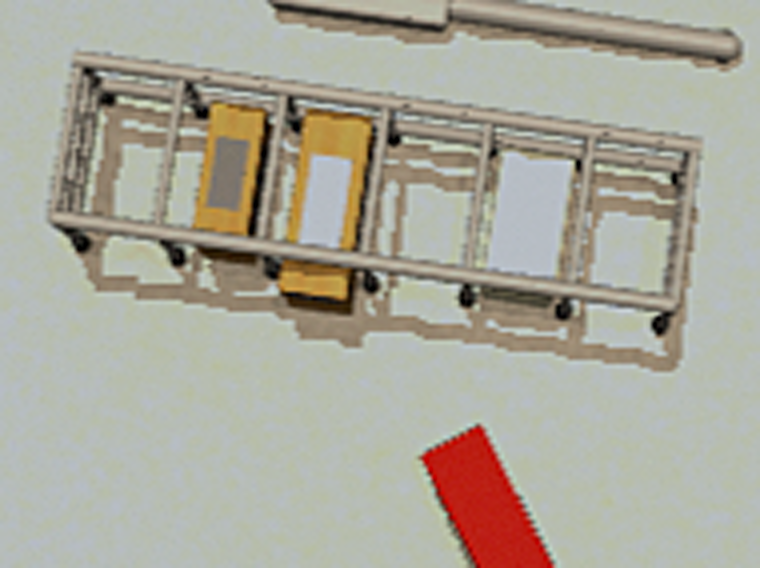

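View pics/sceneD.png

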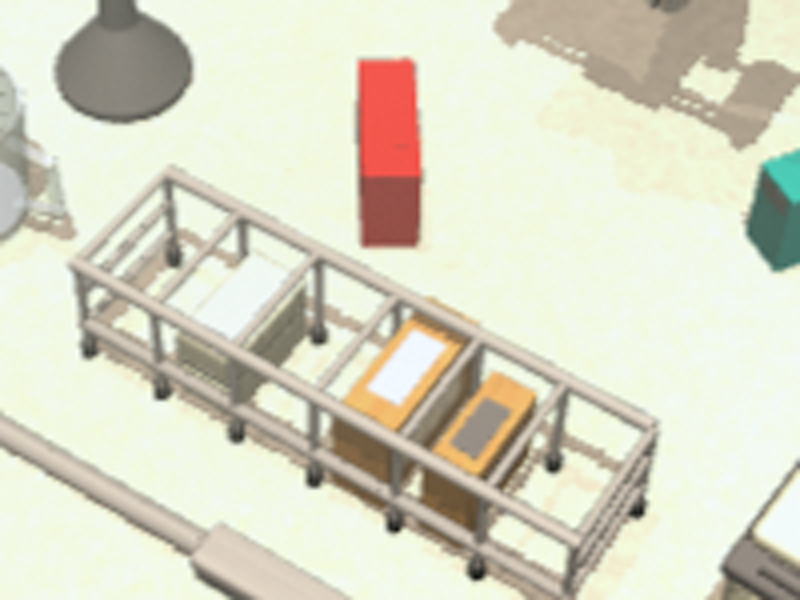

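In topD the carton's near-end corners are at about (280,291) and (348,300). That ray-casts to about x = −17 mm, which is exactly the "home" value. A final measurement, including the far corners:

```bash
python3 - <<'E'
from h import *
from go import O,a,xv,yv
c=load('topD'); c0=load('top')
f=lambda u,v:(195+(u+.5)/4-.5,160+(v+.5)/4-.5)
k=[onz(c,f(*p),.06) for p in [(303,111),(375,117),(348,300),(280,291)]]
C=sum(k)/4;d=k[0]+k[1]-k[2]-k[3]
print('x,y',(C-O)@xv,(C-O)@yv,'len',np.linalg.norm(d)/2,'dyaw',np.arctan2(d[1],d[0])-a)
df=cv2.absdiff(c['img'],c0['img']).max(2); m=(df>40).astype('uint8')
for q in cv2.findContours(m,0,2)[0]:
    if cv2.contourArea(q)>15: print(cv2.boundingRect(q))
from station import ctrl
print(ctrl.get_obs()['joint_vel'].round(3) if hasattr(ctrl.get_obs()['joint_vel'],'round') else '')
E
```

```text
x,y 0.02642562628754366 0.021681978228551654 len 0.08700591324564523 dyaw 0.013760311665791891
(287, 478, 30, 2)
(321, 473, 19, 7)
(169, 331, 134, 149)
(225, 242, 29, 58)
(264, 225, 22, 14)
(280, 202, 7, 21)
(266, 202, 8, 19)
(270, 187, 19, 16)
[-0.011  0.057 -0.012  0.    -0.004 -0.002]
```

Emit:
play_rows([
  [[0,0,0,0,0,0,4],[0,0,0,0,0,0,4],[0,0,0,0,0,0,4]],
])

```text
time_s: 22.1
ee_pos: [0.4089, 0.1235, 0.099]
eef_rot: [-2.804, 1.569, -2.911]
force: [0.3, -0.0, -0.4]
grip_width: 0.0039
```

```bash
python3 -c "
from station import hand_in
print(hand_in())"
```

```text
the job is handed in; nothing more can be done
None
```

The cleaner carton is fully home in the third gap from the tub end (the left end), and I handed the job in at about 22 s of the 67 s allowed.

- **Rail:** I ran the shut fingertips along the top of the front rail over gaps 1, 2 and 3. The contact force was 7–9 N over each gap.
- **Push:** I turned and slid the carton in front of the gap by pushing its side, then pushed it straight in from behind. The wrist force reached about 22 N when it met the back bar, and then I backed the arm clear.
- **Final position:** the last top-view check put the carton at x = 26.4 mm (home is 27 mm) and y = 21.7 mm (allowed 15–33 mm) in the rack's frame, turned 0.014 rad. The arm was clear of it.
- **Other things:** comparing the top view before and after showed no change around the tub, cup, funnel, knob, brush, sachet box or soap case. Its changes were the carton's old and new places and an area by the arm. The arm and its shadow probably caused that one, but it lies against the turquoise look-alike, so I couldn't confirm that spot.
- **Disagreement:** the scene camera read the carton's sideways position about 4–5 mm further left than the top camera during the push. Both readings were within the allowed range.

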